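# Fit the thermocouple into the enamelling kiln

## Robot

A 6-joint arm with a two-finger parallel gripper is mounted at the origin on the work surface. World frame = base frame: x ahead of the robot, y to its left, z up, the work surface at z = 0. Lengths are in m, angles in rad, forces in N, time in s.
With the tool pointing down it reaches from about 0.35 to 0.975 m from the base axis. Payload 7.1 kg.
Tool frame: the origin (TCP) lies midway between the tips of the shut fingers; the grasp point (between the pads) lies r.tcp_to_grasp behind it (r.tcp_to_grasp is the distance from the TCP to the grasp point, in m); z points along the fingers, y is the line along which they close (so a half turn about z gives the same grasp; the last joint's range is limited). The gripper opens to 88 mm and grips with 3 to 60 N. Pads are 20 mm wide; open, the fingers measure 115 mm over their backs; the gripper's body (75 mm by 178 mm) begins 61 mm behind the grasp point.
Start: joints at [-0.019, 0.423, 1.63, -0, 1.089, -0.019], TCP at [0.625, 0, 0.223] pointing down, gripper open.
Joint ranges: [-3, 3], [-0.9, 2.11], [0.09, 2.58], [-1.31, 4.45], [0.11, 2.69], [-2.54, 2.54]. Speed limits (rad/s): [2.39, 2.39, 3.01, 3.14, 3.14, 3.14].

## Interface

Orientations are given as a unit quaternion [w, x, y, z].
In Python, from rig import r, camera, camera_model gives the robot as it stands. The module is installed in compiled form; this text tells all that it offers.
- The arm moves only by the tool send_rows, never from a script. Its argument "plan" is a list of rows, each an object of numbers: "hand": the closure in counts, from 0 (fully open) to 255 (shut); "tx", "ty", "tz": the shift along the tool's x, y, z in m; "ax", "ay", "az": the turn, a rotation vector about the tool's x, y, z in degrees. A call has 1 to 5 rows; each row shifts and turns the commanded pose from where the row before left it, along the tool's axes as they then stand; what a row does not reach is not made up. A row lasts 1/10 s, in which the tool goes at most 50 mm and 8.59 degrees, less where a joint would pass 70% of its speed; a pose out of reach is approached as far as the arm can. A call is refused whole if a number of a shift passes 0.05 or a number of a turn 8.59, either way. A call with a gripper value outside its range is refused whole. The fingers move at their own pace and stop on an object; the grip force is fixed at half the most. Time passes only in rows, so rows that do not move let the fingers close. It gives the time, the measured TCP pose, the force, the opening and the grip force at its end, in the units of the state.
- r.read_state(): the state, without advancing time (a new reading comes with each control period).
- camera(name): name is "scene" or "side" or "wrist"; returns the picture (420x560x3 uint8, blue, green, red); there is no depth.
- camera_model(name): a dict with "fx", "fy", "cx", "cy" (pixels), "k1" (the pictures are not rectified: a ray, as slopes to the right and down, at radius r is drawn at 1 + k1 r^2 times it, then the intrinsics apply), "eye" and "orientation" of the camera in the world; the wrist camera has in their place "T_tool_cam" (4x4, takes a point from camera to tool coordinates, whose origin is the TCP and whose axes are the flange's). Camera axes: x right, y up, looking along -z (the intrinsics and any distortion apply to the point x, -y, -z); pixel columns grow to the right and rows downward; lengths in m; the calibration is good to about 2 mm. A picture is of the moment at which its call begins: read the wrist's pose just before it. camera_model takes no time and is no camera call.
- r.close_job(): hands the job in; it is judged then, once.
The state is a dict: "t": time; "joints": joint angles; "qvel": joint speeds; "joint_torque": joint torques, N m; "tcp_pos": TCP position; "tool_rot": TCP orientation; "ft_force": force on the tool from outside, world axes, zero at the start; "ft_torque": the same for the moment, N m; "gripper_width": opening from 0.0 (shut) to 1.0 (fully open); "gripper_force": force on a finger pad.
Only numpy, scipy, OpenCV 4.12 (cv2) and the standard library are available. Lean on these libraries where they do the work, as an engineer would, in place of code of your own. Each camera call takes 0.05 s, during which the arm holds its last target. There are 200 camera calls.

## Task

Take the yellow-headed thermocouple out of the tool block, let its ceramic tip down into the slot in the kiln's cover plate and feel along the slot until it drops into the hidden port in the roof brick below. Then push it fully home, so that its collar sits flat on the cover plate, and let go. The sheath is brittle, so keep the load on the kiln light, and leave everything else on the bench where it is.

Things in the scene. Friction and masses are not known exactly. Their poses are not given: they have to be found in the camera images.
- slot (a point): centre of the straight slot in the bright cover plate on top of the kiln, at the plate's upper face. z up, y along the slot, x across it. Slot 94 x 12 mm, plate 4 mm thick. The dark roof brick lies 16 mm below the plate's upper face; one upright round port, 12 mm wide, runs through it, midway across the slot and up to 34 mm either side of the slot's centre: lost in the dark, to be felt for.
- kiln: small grey kiln, 240 x 240 mm, 170 mm tall; origin at the centre of its underside on the bench, door facing its -x, the slot along its y over the middle. Cold. Fixed, as is the roof brick in it. The probe's ceramic breaks when the kiln is loaded with 20 N in any direction.
- probe_mid (a point): centre of the yellow round head of the thermocouple probe (the only yellow head in the tool block), the place to grip: 26 mm across, 40 mm tall (20 mm above and below this point). z along the probe's axis, up. Below the head a steel collar, 30 mm across, 5 mm thick, then the white sheath, 8 mm across, its round-nosed tip 100 mm below this point. Mass about 0.1 kg.
- probe_collar (a point): centre of the underside of the probe's collar, 25 mm below the head's centre, z along the axis, up. In the block it rests on the block's top. The ceramic sheath reaches 75 mm below it and is spring-loaded: it gives way into the head by up to 14 mm, at 1.2 N to start and 0.4 N more per mm (6.8 N at the stop, rigid beyond).
- rack: wooden tool block, 60 mm (x) x 180 mm (y) x 90 mm tall, origin at the centre of its underside; three upright holes 12 mm wide in a row along its y, at -60, 0 and +60 mm, 82 mm deep. The probe stands in one of them, two steel dapping punches in the others. Fixed.
- punch0_mid (a point): steel dapping punch with the larger ball, 50 mm tall above the block and 18 mm across; point 20 mm above the block's top. Leave it.
- punch1_mid (a point): steel dapping punch with the smaller ball, 47 mm tall above the block and 14 mm across; point 20 mm above the block's top. Leave it.
- mug: white mug, 80 mm across, 92 mm tall, origin at its underside. Leave it.
- jar: green enamel jar, 52 mm across, 65 mm tall, origin at its underside. Leave it.
- hammer: hammer lying on the bench, under 40 mm high, origin at its underside. Leave it.
- tape: roll of tape lying flat, 92 mm across, 24 mm tall, origin at its underside. Leave it.
- bench_block: polished steel bench block 75 x 75 x 20 mm, origin at its underside. Leave it.
- dish: small blue dish, 84 mm across, 30 mm tall, origin at its underside. Leave it.
Things that resemble listed ones, but are neither listed nor needed, are in the scene too. There is more than one size of the part that bears probe_mid; the job needs the middle-sized.

How it is judged:
By the outcome, as a careful person would: the job done as asked, in the order asked, and still so for the second after the job is handed in, with the robot touching nothing.
It also fails if it takes over 67 s, if anything falls off the work surface, if the arm or the gripper's body presses on something with over 40 N, if the wrist force passes 120 N, or if a joint passes its speed limit or range.

## Working session

There is one attempt and no reset: what is moved stays moved. The work goes in short steps, Python scripts to look and compute and a tool call to move; the robot and the scene stay as the last step left them, time stands still between calls to the robot, and variables do not carry over. Pictures are saved under pics/ and viewed, at most 10 in all, crops included, and the job is handed in when it is done.

Besides the shell and the picture viewer there is one more tool, called as name([rows], argument=value, ...), one row to a line, values as JSON. send_rows: Moves the arm, as the interface text tells. Its arguments: {"type":"object","properties":{"plan":{"type":"array","items":{"type":"object","properties":{"hand":{"type":"number"},"tx":{"type":"number"},"ty":{"type":"number"},"tz":{"type":"number"},"ax":{"type":"number"},"ay":{"type":"number"},"az":{"type":"number"}}}}},"required":["plan"]}

```bash
mkdir -p pics; python3 - <<'E'
from rig import r,camera,camera_model
import cv2
s=r.read_state();print({k:s[k] for k in('t','tcp_pos','tool_rot','gripper_width','ft_force')},r.tcp_to_grasp)
for n in('scene','side','wrist'):
    print(n,camera_model(n)); cv2.imwrite(f'pics/{n}0.png',camera(n))
E
```

```text
{'t': 0.0, 'tcp_pos': array([6.24476498e-01, 2.47116074e-05, 2.21913440e-01]), 'tool_rot': array([-5.11568604e-04,  7.07102541e-01,  7.07110648e-01, -5.14855586e-04]), 'gripper_width': 0.9994070306944762, 'ft_force': array([-0.0872981 , -0.9109321 , -0.39849107])} 0.0187
scene {'fx': 461.5812695773461, 'fy': 461.5812695773461, 'cx': 271.94962906708975, 'cy': 209.64618123869724, 'k1': -0.0015205613421792152, 'eye': array([ 1.31882071, -0.31951986,  1.36295266]), 'orientation': array([0.78445236, 0.24133914, 0.1732181 , 0.5444129 ])}
side {'fx': 498.1174364690849, 'fy': 498.1174364690849, 'cx': 278.61882673597836, 'cy': 203.39792874675118, 'k1': 0.010229953382453858, 'eye': array([ 0.25233654, -0.80289398,  1.01118749]), 'orientation': array([ 0.91675205,  0.36063324, -0.06442665, -0.1592437 ])}
wrist {'fx': 374.94895579752966, 'fy': 374.94895579752966, 'cx': 276.1996311276503, 'cy': 210.29043773875506, 'k1': 0.026669138956949064, 'T_tool_cam': array([[ 1.93282792e-04,  9.61063862e-01,  2.76326285e-01,
         7.60002581e-02],
       [ 9.99999963e-01, -1.32829766e-04, -2.37490604e-04,
        -3.83534096e-04],
       [-1.91539281e-04,  2.76326321e-01, -9.61063852e-01,
        -1.62630766e-01],
       [ 0.00000000e+00,  0.00000000e+00,  0.00000000e+00,
         1.00000000e+00]])}
```

View pics/scene0.png

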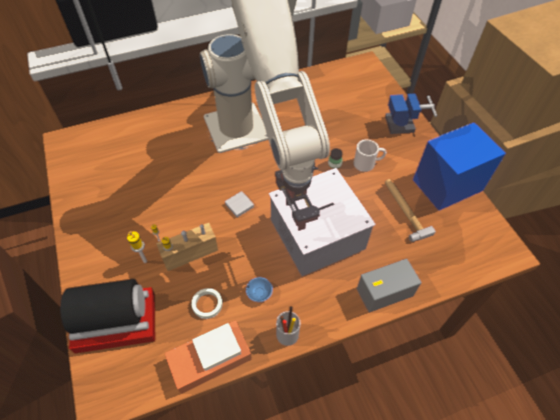

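View pics/side0.png

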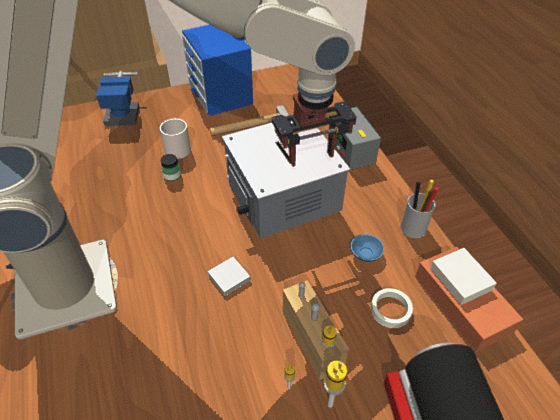

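The scene shows three yellow heads. In scene/side pixels, the large one is at (134,240)/(337,375), the small one at (155,230)/(290,370), and the one standing in the block is at (166,241)/(330,335). I'm choosing the one in the block and will check it in a crop.

```bash
cat > h.py <<'E'
import numpy as np,cv2
from scipy.spatial.transform import Rotation as R
from rig import r,camera,camera_model
q=lambda o:R.from_quat(np.roll(o,-1))
def pose(n,s=None):
    m=camera_model(n)
    if n!='wrist': return m,q(m['orientation']).as_matrix(),np.array(m['eye'])
    s=s or r.read_state();T=m['T_tool_cam'];Q=q(s['tool_rot']).as_matrix()
    return m,Q@T[:3,:3],Q@T[:3,3]+s['tcp_pos']
def ray(n,u,v,s=None):
    m,Q,e=pose(n,s);p=np.array([(u-m['cx'])/m['fx'],(v-m['cy'])/m['fy']]);d=p.copy()
    for _ in range(9): d=p/(1+m['k1']*(d@d))
    w=Q@[d[0],-d[1],-1];return e,w/np.linalg.norm(w)
def onz(n,u,v,z,s=None):
    e,d=ray(n,u,v,s);return e+d*(z-e[2])/d[2]
def tri(*rays):
    A=0;b=0
    for e,d in rays: P=np.eye(3)-np.outer(d,d);A=A+P;b=b+P@e
    x=np.linalg.solve(A,b);return x,[np.linalg.norm((np.eye(3)-np.outer(d,d))@(x-e)) for e,d in rays]
def px(n,X,s=None):
    m,Q,e=pose(n,s);c=Q.T@(np.array(X)-e);p=np.array([c[0],-c[1]])/-c[2];p=p*(1+m['k1']*(p@p))
    return p*m['fx']+[m['cx'],m['cy']]
E
python3 - <<'E'
from h import *
print('head',tri(ray('scene',166,241),ray('side',330,335)))
print('big',tri(ray('scene',134,240),ray('side',337,375)),'small',tri(ray('scene',155,230),ray('side',290,370)))
a=cv2.imread('pics/scene0.png')[205:285,110:240];b=cv2.imread('pics/side0.png')[270:420,260:380]
a=cv2.resize(a,(480,295),interpolation=2);b=cv2.resize(b,(300,375),interpolation=2)
o=np.zeros((375,790,3),np.uint8);o[:295,:480]=a;o[:,490:]=b;cv2.imwrite('pics/crop1.png',o)
E
```

```text
head (array([ 0.50992683, -0.38671348,  0.12229005]), [np.float64(0.0027597928789119576), np.float64(0.002759792878911883)])
big (array([ 0.48437509, -0.47543032,  0.14389936]), [np.float64(0.0006181662117226218), np.float64(0.0006181662117224898)]) small (array([ 0.42138367, -0.41051329,  0.07375109]), [np.float64(0.001254377808611924), np.float64(0.0012543778086117924)])
```

View pics/crop1.png

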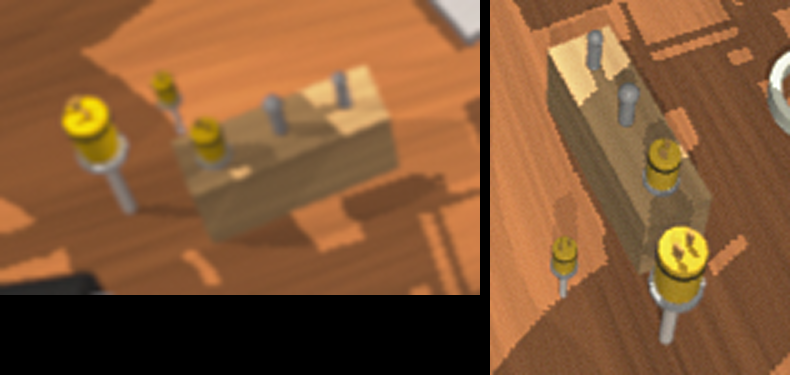

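View pics/wrist0.png

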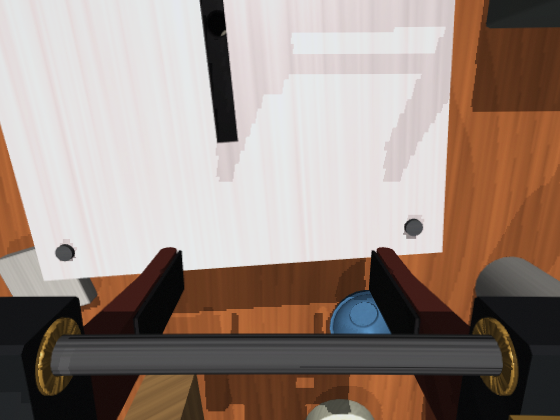

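The crop confirms the choice: the mid-sized yellow head stands in the block's end hole, and the larger and smaller ones stand outside the block. The wrist picture shows the slot's near end at (228,140), the plate screws at (65,253) and (413,227), and a dark round spot in the slot near (217,22), which may be the port.

```bash
python3 - <<'E'
from h import *
# crops: scene scale 480/130, side 2.5
sc=lambda u,v:ray('scene',110+u/3.69,205+v/3.69)
sd=lambda u,v:ray('side',260+(u-490)/2.5,270+v/2.5)
for k,a,b in(('head',(206,139),(662,166)),('p_mid',(271,103),(628,92)),('p_far',(338,76),(594,37)),('big',(90,130),(680,268))):
    print(k,tri(sc(*a),sd(*b)))
for p in((219,140),(238,140),(200,2),(222,2)): print('slot',onz('wrist',*p,.17))
for p in((217,22),): print('dark',onz('wrist',*p,.154))
for p in((65,253),(413,227),(443,251),(43,279)):print('scr',onz('wrist',*p,.17))
for p in((268,209),(323,173),(372,218),(310,270)):print('sc corner',p,onz('scene',*p,.17))
for n in('scene','side'): print(n,px(n,[.5,-.385,.115]))
E
```

```text
head (array([ 0.50947608, -0.38723158,  0.11478382]), [np.float64(0.0006582106077711154), np.float64(0.0006582106077709389)])
p_mid (array([ 0.50515005, -0.32623612,  0.1320302 ]), [np.float64(0.00034416419031512737), np.float64(0.00034416419031501884)])
p_far (array([ 0.49869634, -0.26627021,  0.13075318]), [np.float64(0.0012201668441152334), np.float64(0.0012201668441152735)])
big (array([ 0.48219344, -0.47577409,  0.13826446]), [np.float64(0.001334719013326277), np.float64(0.0013347190133260714)])
slot [0.59189296 0.055575   0.17      ]
slot [0.60261506 0.05559171 0.17      ]
slot [0.58532406 0.12477584 0.17      ]
slot [0.59652984 0.12482546 0.17      ]
dark [0.59124454 0.11861207 0.154     ]
scr [ 0.49517699 -0.012919    0.17      ]
scr [0.70644361 0.00388319 0.17      ]
scr [ 0.72616652 -0.01154768  0.17      ]
scr [ 0.47910941 -0.03026122  0.17      ]
sc corner (268, 209) [ 0.53777671 -0.0549849   0.17      ]
sc corner (323, 173) [0.46586291 0.16538899 0.17      ]
sc corner (372, 218) [0.6831361  0.23440163 0.17      ]
sc corner (310, 270) [ 0.78082989 -0.01501637  0.17      ]
scene [165.69234958 240.14440621]
side [323.68193249 336.61314859]
```

send_rows([
  {"tx": -0.048,"ty": -0.0145},
  {"tx": -0.048,"ty": -0.0145},
  {"tx": -0.048,"ty": -0.0145},
  {"tx": -0.048,"ty": -0.0145},
  {"tx": -0.048,"ty": -0.0145},
])

```text
invalid input
```

send_rows([
  {"tx": -0.048,"ty": -0.0145},
  {"tx": -0.048,"ty": -0.0145},
  {"tx": -0.048,"ty": -0.0145},
  {"az": -5},
  {},
])

```text
invalid input
```

```bash
python3 - <<'E'
from h import *
s=r.read_state();print(s['t'],s['tcp_pos'],q(s['tool_rot']).as_matrix().round(3))
a=camera('wrist');cv2.imwrite('pics/w1.png',a)
print(px('wrist',[.5095,-.387,.135],s),px('wrist',[.5095,-.387,.115],s))
E
```

```text
0.15 [6.24590334e-01 3.04331080e-05 2.22085871e-01] [[-0.     1.    -0.001]
 [ 1.     0.    -0.   ]
 [-0.    -0.001 -1.   ]]
[155.73884531 604.93727852] [162.1458959  578.51665836]
```

View pics/w1.png

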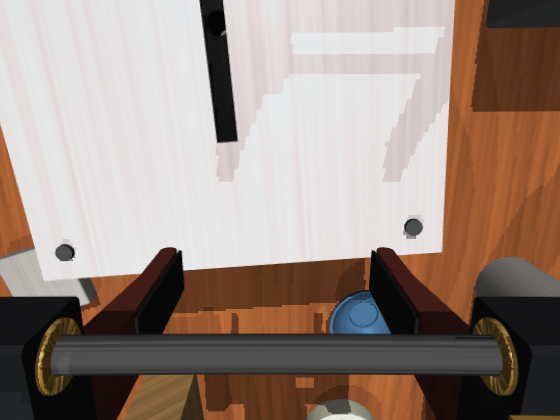

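The arm hasn't moved: both calls were refused, probably because each row needs all its fields. The picture is unchanged.

send_rows([
  {"hand": 0,"tx": -0.048,"ty": -0.0145,"tz": 0,"ax": 0,"ay": 0,"az": 0},
  {"hand": 0,"tx": -0.048,"ty": -0.0145,"tz": 0,"ax": 0,"ay": 0,"az": 0},
  {"hand": 0,"tx": -0.048,"ty": -0.0145,"tz": 0,"ax": 0,"ay": 0,"az": 0},
  {"hand": 0,"tx": -0.048,"ty": -0.0145,"tz": 0,"ax": 0,"ay": 0,"az": 0},
  {"hand": 0,"tx": -0.048,"ty": -0.0145,"tz": 0,"ax": 0,"ay": 0,"az": 0},
])

```text
t: 0.7
tcp_pos: [0.5518, -0.241, 0.2226]
tool_rot: [-0.0, 0.707, 0.707, -0.0]
ft_force: [0.6, 0.5, -0.2]
gripper_width: 1.001
gripper_force: 0.0
```

send_rows([
  {"hand": 0,"tx": -0.048,"ty": -0.0145,"tz": 0,"ax": 0,"ay": 0,"az": 0},
  {"hand": 0,"tx": -0.048,"ty": -0.0145,"tz": 0,"ax": 0,"ay": 0,"az": 0},
  {"hand": 0,"tx": -0.048,"ty": -0.0145,"tz": 0,"ax": 0,"ay": 0,"az": 0},
  {"hand": 0,"tx": 0,"ty": 0,"tz": 0,"ax": 0,"ay": 0,"az": -5},
  {"hand": 0,"tx": 0,"ty": 0,"tz": 0,"ax": 0,"ay": 0,"az": 0},
])

```text
t: 1.2
tcp_pos: [0.5084, -0.3842, 0.2222]
tool_rot: [-0.0, 0.676, 0.737, 0.0]
ft_force: [-0.0, 0.7, -0.5]
gripper_width: 1.001
gripper_force: 0.0
```

```bash
python3 - <<'E'
from h import *
s=r.read_state();print(s['t'],s['tcp_pos'],q(s['tool_rot']).as_matrix().round(3))
a=camera('wrist');cv2.imwrite('pics/w2.png',a)
print(px('wrist',[.5095,-.387,.135],s),px('wrist',[.5095,-.387,.115],s))
E
```

```text
1.2 [ 0.50836905 -0.38421704  0.22224503] [[-0.085  0.996 -0.   ]
 [ 0.996  0.085  0.   ]
 [ 0.001 -0.    -1.   ]]
[277.93676035 220.05636021] [277.82664411 212.03243065]
```

View pics/w2.png

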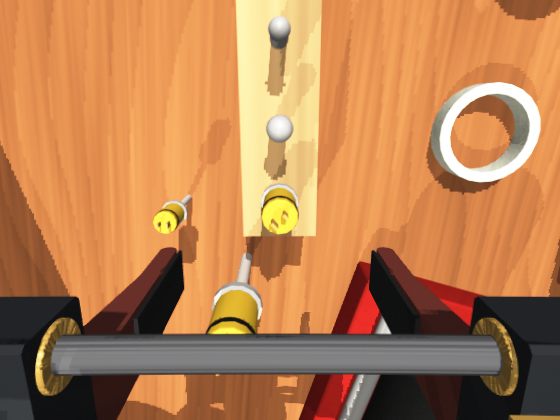

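The mid-sized head is under the hand, with its top centre at (280,216) against a predicted (278,220). The punches are at (280,127) and (280,30). The large head at (232,310) and the small one at (170,215) are both clear of the fingers.

send_rows([
  {"hand": 0,"tx": 0,"ty": 0.002,"tz": 0.045,"ax": 0,"ay": 0,"az": 0},
  {"hand": 0,"tx": 0,"ty": 0,"tz": 0.045,"ax": 0,"ay": 0,"az": 0},
  {"hand": 0,"tx": 0,"ty": 0,"tz": 0.03,"ax": 0,"ay": 0,"az": 0},
  {"hand": 0,"tx": 0,"ty": 0,"tz": 0,"ax": 0,"ay": 0,"az": 0},
  {"hand": 120,"tx": 0,"ty": 0,"tz": 0,"ax": 0,"ay": 0,"az": 0},
])

```text
t: 1.75
tcp_pos: [0.5119, -0.3818, 0.103]
tool_rot: [-0.0, 0.675, 0.737, 0.0]
ft_force: [1.1, -0.1, -0.3]
gripper_width: 0.943
gripper_force: 0.0
```

send_rows([
  {"hand": 255,"tx": 0,"ty": 0,"tz": 0,"ax": 0,"ay": 0,"az": 0},
  {"hand": 255,"tx": 0,"ty": 0,"tz": 0,"ax": 0,"ay": 0,"az": 0},
  {"hand": 255,"tx": 0,"ty": 0,"tz": 0,"ax": 0,"ay": 0,"az": 0},
  {"hand": 255,"tx": 0,"ty": 0,"tz": 0,"ax": 0,"ay": 0,"az": 0},
  {"hand": 255,"tx": 0,"ty": 0,"tz": 0,"ax": 0,"ay": 0,"az": 0},
])

```text
t: 2.25
tcp_pos: [0.5114, -0.3829, 0.1032]
tool_rot: [0.0, 0.676, 0.737, 0.0]
ft_force: [0.5, -0.6, 0.6]
gripper_width: 0.493
gripper_force: 0.0
```

send_rows([
  {"hand": 255,"tx": 0,"ty": 0,"tz": 0,"ax": 0,"ay": 0,"az": 0},
  {"hand": 255,"tx": 0,"ty": 0,"tz": 0,"ax": 0,"ay": 0,"az": 0},
  {"hand": 255,"tx": 0,"ty": 0,"tz": 0,"ax": 0,"ay": 0,"az": 0},
  {"hand": 255,"tx": 0,"ty": 0,"tz": 0,"ax": 0,"ay": 0,"az": 0},
  {"hand": 255,"tx": 0,"ty": 0,"tz": 0,"ax": 0,"ay": 0,"az": 0},
])

```text
t: 2.75
tcp_pos: [0.5112, -0.3827, 0.1027]
tool_rot: [-0.0, 0.676, 0.737, -0.0]
ft_force: [-0.8, 0.3, 0.9]
gripper_width: 0.29
gripper_force: 30.0
```

send_rows([
  {"hand": 255,"tx": 0,"ty": 0,"tz": -0.02,"ax": 0,"ay": 0,"az": 0},
  {"hand": 255,"tx": 0,"ty": 0,"tz": -0.045,"ax": 0,"ay": 0,"az": 0},
  {"hand": 255,"tx": 0,"ty": 0,"tz": -0.045,"ax": 0,"ay": 0,"az": 0},
  {"hand": 255,"tx": 0,"ty": 0,"tz": -0.045,"ax": 0,"ay": 0,"az": 0},
  {"hand": 255,"tx": 0,"ty": 0,"tz": -0.045,"ax": 0,"ay": 0,"az": 0},
])

```text
t: 3.25
tcp_pos: [0.511, -0.3824, 0.3042]
tool_rot: [-0.0, 0.676, 0.737, 0.0]
ft_force: [0.8, -0.2, -0.7]
gripper_width: 0.291
gripper_force: 30.0
```

```bash
python3 - <<'E'
from h import *
s=r.read_state();print(s['t'],s['tcp_pos'],s['ft_force'])
Q=q(s['tool_rot']);c=np.array([.593,.1025]);a=np.array([-.088,.996])
for o in(0,-.035):
    d=[*(c+o*a),s['tcp_pos'][2]]-s['tcp_pos'];print(o,Q.inv().apply(d))
a=camera('wrist');cv2.imwrite('pics/w3.png',a)
E
```

```text
3.25 [ 0.51098643 -0.38238041  0.30419603] [ 0.7692169  -0.17619904 -0.6807268 ]
0 [4.75886294e-01 1.23965501e-01 1.69494388e-04]
-0.035 [4.40890511e-01 1.23995243e-01 1.53726120e-04]
```

View pics/w3.png

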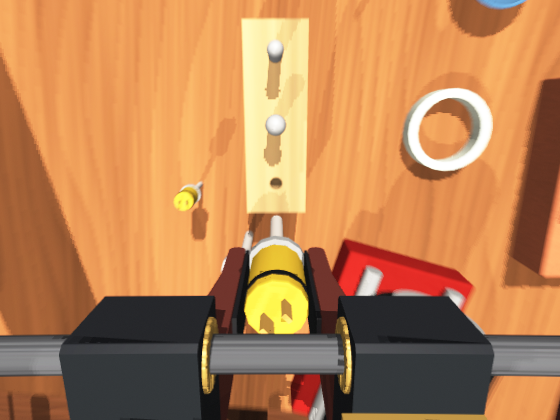

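The probe is held upright, with its tip at (276,218). Its hole at (276,183) is empty and both punches are still in place.

send_rows([
  {"hand": 255,"tx": 0.05,"ty": 0.0175,"tz": 0,"ax": 0,"ay": 0,"az": 0},
  {"hand": 255,"tx": 0.05,"ty": 0.0175,"tz": 0,"ax": 0,"ay": 0,"az": 0},
  {"hand": 255,"tx": 0.05,"ty": 0.0175,"tz": 0,"ax": 0,"ay": 0,"az": 0},
  {"hand": 255,"tx": 0.05,"ty": 0.0175,"tz": 0,"ax": 0,"ay": 0,"az": 0},
  {"hand": 255,"tx": 0.05,"ty": 0.0175,"tz": 0,"ax": 0,"ay": 0,"az": 0},
])

```text
t: 3.8
tcp_pos: [0.573, -0.1385, 0.3023]
tool_rot: [-0.0, 0.676, 0.737, -0.0]
ft_force: [0.9, 0.3, -0.6]
gripper_width: 0.291
gripper_force: 30.0
```

send_rows([
  {"hand": 255,"tx": 0.05,"ty": 0.0175,"tz": 0,"ax": 0,"ay": 0,"az": 0},
  {"hand": 255,"tx": 0.05,"ty": 0.0175,"tz": 0,"ax": 0,"ay": 0,"az": 0},
  {"hand": 255,"tx": 0,"ty": 0,"tz": 0,"ax": 0,"ay": 0,"az": 0},
  {"hand": 255,"tx": 0,"ty": 0,"tz": 0,"ax": 0,"ay": 0,"az": 0},
])

```text
t: 4.2
tcp_pos: [0.5976, -0.0425, 0.3022]
tool_rot: [-0.0, 0.675, 0.738, -0.0]
ft_force: [-0.1, -0.8, -1.3]
gripper_width: 0.288
gripper_force: 30.0
```

```bash
python3 - <<'E'
from h import *
s=r.read_state();print(s['t'],s['tcp_pos'],q(s['tool_rot']).as_matrix().round(4),s['ft_force'])
a=camera('wrist')
# dark pixels -> world on z=.17 (rectify 0.25mm/px over slot area) 
c=np.array([.593,.1025]);A=np.array([-.088,.996]);A/=np.linalg.norm(A);B=np.array([A[1],-A[0]])
N=(480,120);mp=np.zeros((N[1],N[0],2),np.float32)
for i in range(N[1]):
  for j in range(N[0]):
    mp[i,j]=px('wrist',[*(c+A*(j-240)*.00025+B*(i-60)*.00025),.17],s)
t=cv2.remap(a,mp,None,1)
g=t.max(2);m=(g<70).astype(np.uint8)
n,l,st,ce=cv2.connectedComponentsWithStats(m)
k=1+np.argmax(st[1:,4]);print(st[k],ce[k],cv2.minAreaRect(np.argwhere(l==k)[:,::-1].astype(np.float32)))
o=np.zeros((600,800,3),np.uint8);o[:420,:560]=a
o[425:545,:480]=t;e=np.clip(t.astype(int)*4,0,255).astype(np.uint8);o[480:600,320:800]=e
cv2.imwrite('pics/w4.png',o)
E
```

```text
4.2 [ 0.59759686 -0.04247335  0.30215805] [[-9.000e-02  9.959e-01 -8.000e-04]
 [ 9.959e-01  9.000e-02 -3.000e-04]
 [-2.000e-04 -8.000e-04 -1.000e+00]] [-0.06313955 -0.78324956 -1.34442571]Traceback (most recent call last):
  File "<stdin>", line 9, in <module>
  File "h.py", line 21, in px
    m,Q,e=pose(n,s);c=Q.T@(np.array(X)-e);p=np.array([c[0],-c[1]])/-c[2];p=p*(1+m['k1']*(p@p))
          ~~~~^^^^^
  File "h.py", line 6, in pose
    m=camera_model(n)
ValueError: time passes only in moves, steps and waits
```

```bash
cat >> h.py <<'E'
from functools import lru_cache
camera_model=lru_cache(camera_model)
C=np.array([.593,.1025]);A=np.array([-.088,.996])/np.hypot(.088,.996);B=np.array([A[1],-A[0]])
def rect(a,s,z=.17): # 0.25 mm/px, slot direction to the right
    jj=[(0,0),(479,0),(479,119),(0,119)]
    src=np.float32([px('wrist',[*(C+A*(j-240)*.00025+B*(i-60)*.00025),z],s) for j,i in jj])
    return cv2.warpPerspective(a,cv2.getPerspectiveTransform(src,np.float32(jj)),(480,120))
E
python3 - <<'E'
from h import *
s=r.read_state();a=camera('wrist');t=rect(a,s)
g=t.max(2);m=(g<70).astype(np.uint8)
n,l,st,ce=cv2.connectedComponentsWithStats(m)
k=1+np.argmax(st[1:,4]);print(st[k],ce[k],cv2.minAreaRect(np.argwhere(l==k)[:,::-1].astype(np.float32)))
o=np.zeros((600,800,3),np.uint8);o[:420,:560]=a
t2=rect(a,s,.154);o[425:545,:480]=t;o[480:600,320:800]=np.clip(t2.astype(int)*4,0,255)
cv2.imwrite('pics/w4.png',o)
E
```

```text
[   48     0   432   120 37557] [310.11939186  59.06848257] ((263.4999694824219, 59.49999237060547), (430.99993896484375, 118.99998474121094), -0.0)
```

View pics/w4.png

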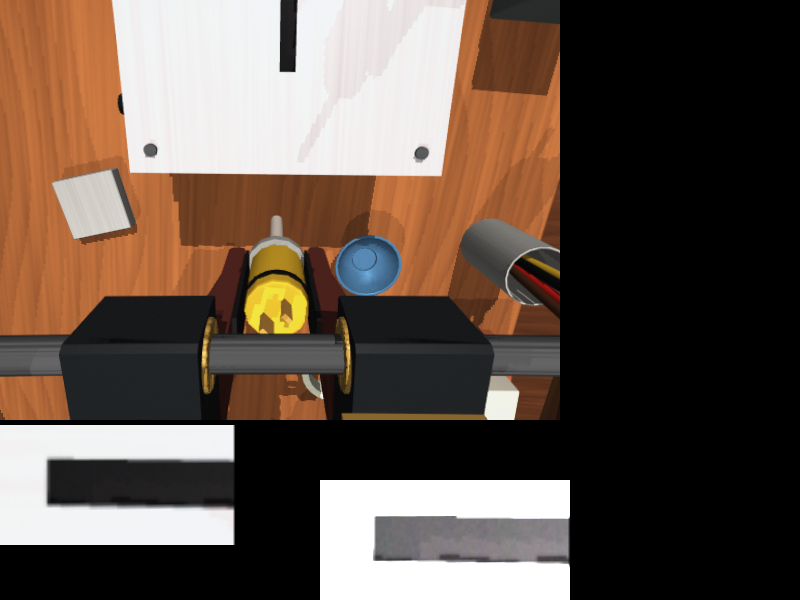

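The slot's near end is at (288,72), which matches the estimate within about 1 mm. The probe hangs straight, with its tip at (276,218). I'll move 60 mm closer to see the whole slot and check for the round dark spot.

send_rows([
  {"hand": 255,"tx": 0.03,"ty": 0.0,"tz": 0,"ax": 0,"ay": 0,"az": 0},
  {"hand": 255,"tx": 0.03,"ty": 0.0,"tz": 0,"ax": 0,"ay": 0,"az": 0},
  {"hand": 255,"tx": 0,"ty": 0,"tz": 0,"ax": 0,"ay": 0,"az": 0},
  {"hand": 255,"tx": 0,"ty": 0,"tz": 0,"ax": 0,"ay": 0,"az": 0},
])

```text
t: 4.7
tcp_pos: [0.5923, 0.015, 0.3026]
tool_rot: [0.0, 0.676, 0.737, -0.0]
ft_force: [-0.1, 0.3, -1.0]
gripper_width: 0.291
gripper_force: 30.0
```

```bash
python3 - <<'E'
from h import *
s=r.read_state();a=camera('wrist');t=rect(a,s);print(s['t'],s['tcp_pos'],s['ft_force'])
g=t.max(2);m=(g<70).astype(np.uint8)
n,l,st,ce=cv2.connectedComponentsWithStats(m)
k=1+np.argmax(st[1:,4]);print(st[k],ce[k],cv2.minAreaRect(np.argwhere(l==k)[:,::-1].astype(np.float32)))
T=[*(s['tcp_pos']-[0,0,.0877])];print('tip px predicted',px('wrist',T,s))
t2=rect(a,s,.154)
o=np.zeros((600,800,3),np.uint8);o[:240]=cv2.resize(a[0:240,140:440],(800,240))if 0 else 0
o[:260,:560]=a[:260];o[270:390,:480]=t;o[400:580,:720]=cv2.resize(np.clip((t2.astype(int)-5)*5,0,255).astype(np.uint8),(720,180))
cv2.imwrite('pics/w5.png',o)
E
```

```text
4.7 [0.59233711 0.01497669 0.30264776] [-0.14876097  0.2573035  -0.9923722 ]
[   50    35   370    48 15219] [232.51751101  58.75655431] ((234.60035705566406, 58.457393646240234), (369.14251708984375, 44.22440719604492), 0.4982115924358368)
tip px predicted [276.62726197 215.81416233]
```

View pics/w5.png

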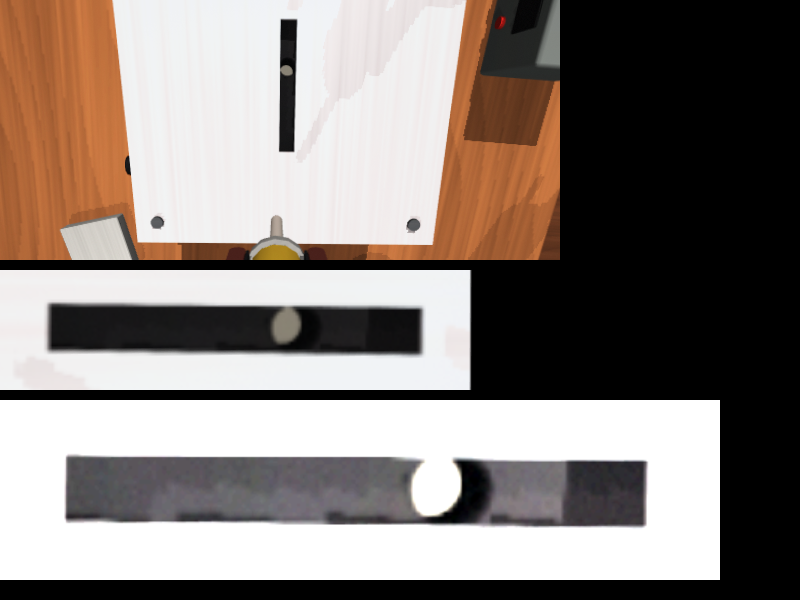

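The full slot runs from (288,20) to (287,151). A through-hole is visible in it near (287,67), about 16 mm past the slot's centre. The tip at (277,216) matches its predicted position.

```bash
python3 - <<'E'
from h import *
s=r.read_state();Q=q(s['tool_rot'])
c=C+A*(-.00135)+B*(-.0004);D=A+.0087*B;print('slot',c,'kiln centre reach ok')
for o in(0.004,.0164):
    p=c+D*o;print(o,p,Q.inv().apply([*p,s['tcp_pos'][2]]-s['tcp_pos']))
print('D in tool',Q.inv().apply([*D,0]),s['tcp_pos'],s['ft_force'])
E
```

```text
slot [0.59272037 0.10112003] kiln centre reach ok
0.004 [0.59240299 0.10510758] [ 9.00914373e-02  7.70398819e-03 -4.32161239e-05]
0.0164 [0.59141912 0.11746895] [ 1.02491642e-01  7.78475495e-03 -4.91532237e-05]
D in tool [ 1.00001652e+00  6.51344818e-03 -4.78798364e-04] [0.59246019 0.01468735 0.30266792] [-0.17265927  0.33035126 -0.62898943]
```

send_rows([
  {"hand": 255,"tx": 0.045,"ty": 0.004,"tz": 0,"ax": 0,"ay": 0,"az": 0},
  {"hand": 255,"tx": 0.045,"ty": 0.0037,"tz": 0,"ax": 0,"ay": 0,"az": 0},
  {"hand": 255,"tx": 0,"ty": 0,"tz": 0.02,"ax": 0,"ay": 0,"az": 0},
  {"hand": 255,"tx": 0,"ty": 0,"tz": 0.015,"ax": 0,"ay": 0,"az": 0},
  {"hand": 255,"tx": 0,"ty": 0,"tz": 0,"ax": 0,"ay": 0,"az": 0},
])

```text
t: 5.25
tcp_pos: [0.5909, 0.1049, 0.265]
tool_rot: [-0.001, 0.676, 0.737, -0.002]
ft_force: [-0.0, -1.7, -1.5]
gripper_width: 0.288
gripper_force: 30.0
```

```bash
python3 - <<'E'
from h import *
s=r.read_state();print(s['t'],s['tcp_pos'],s['ft_force'])
p=s['tcp_pos'][:2];c=np.array([.59272,.10112]);D=A+.0087*B;L=np.array([D[1],-D[0]])
print('along,across mm',(p-c)@D*1e3,(p-c)@L*1e3)
E
```

```text
5.25 [0.59087506 0.10487114 0.26500454] [-0.03391376 -1.66147668 -1.47732817]
along,across mm 3.885843714206866 -1.5415574812294086
```

send_rows([
  {"hand": 255,"tx": 0,"ty": 0,"tz": 0,"ax": 0,"ay": 0,"az": 0},
  {"hand": 255,"tx": 0,"ty": 0,"tz": 0,"ax": 0,"ay": 0,"az": 0},
])

```text
t: 5.45
tcp_pos: [0.5928, 0.1055, 0.2683]
tool_rot: [0.0, 0.676, 0.737, 0.0]
ft_force: [-0.0, 0.7, -0.9]
gripper_width: 0.289
gripper_force: 30.0
```

```bash
python3 - <<'E'
from h import *
c=np.array([.59272,.10112]);D=A+.0087*B;L=np.array([D[1],-D[0]])
for n in('side','scene','wrist'):
    s=r.read_state();p=s['tcp_pos'][:2];print(s['tcp_pos'],s['ft_force'].round(1),(p-c)@D*1e3,(p-c)@L*1e3)
    a=camera(n);u,v=px(n,[*c,.17],s);u,v=int(u),int(v);print(u,v)
    b=a[max(0,v-40):v+40,max(0,u-45):u+45];b=cv2.resize(b,(260,230),interpolation=2)
    o=b if n=='side' else np.hstack([o,b])
cv2.imwrite('pics/t6.png',o)
E
```

```text
[0.59284775 0.105471   0.26833056] [-0.   0.7 -0.9] 4.3273080491198535 0.4725746374847408
283 151
[0.59290059 0.10569451 0.26849637] [-0.3  0.9 -0.9] 4.545932099211248 0.5429860995128559
320 208
[0.59284247 0.10586472 0.26850404] [ 0.1  0.1 -1.7] 4.720220253393822 0.4985525005090643
275 217
```

View pics/t6.png

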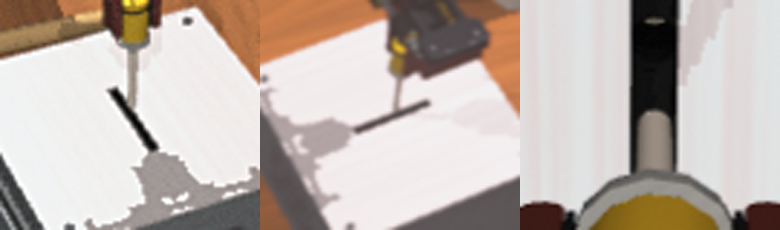

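The tip at panel pixel (655,115) is centred between the slot edges at x = 632 and 675, with the port visible ahead at (654,25). I'm lowering it into the slot.

send_rows([
  {"hand": 255,"tx": 0,"ty": 0,"tz": 0.008,"ax": 0,"ay": 0,"az": 0},
  {"hand": 255,"tx": 0,"ty": 0,"tz": 0.008,"ax": 0,"ay": 0,"az": 0},
  {"hand": 255,"tx": 0,"ty": 0,"tz": 0.004,"ax": 0,"ay": 0,"az": 0},
  {"hand": 255,"tx": 0,"ty": 0,"tz": 0,"ax": 0,"ay": 0,"az": 0},
  {"hand": 255,"tx": 0,"ty": 0,"tz": 0,"ax": 0,"ay": 0,"az": 0},
])

```text
t: 6.1
tcp_pos: [0.5922, 0.1066, 0.2474]
tool_rot: [-0.0, 0.676, 0.737, -0.0]
ft_force: [0.3, 0.2, -1.2]
gripper_width: 0.285
gripper_force: 30.0
```

send_rows([
  {"hand": 255,"tx": 0,"ty": 0,"tz": 0.004,"ax": 0,"ay": 0,"az": 0},
  {"hand": 255,"tx": 0,"ty": 0,"tz": 0.003,"ax": 0,"ay": 0,"az": 0},
  {"hand": 255,"tx": 0,"ty": 0,"tz": 0,"ax": 0,"ay": 0,"az": 0},
  {"hand": 255,"tx": 0,"ty": 0,"tz": 0,"ax": 0,"ay": 0,"az": 0},
])

```text
t: 6.5
tcp_pos: [0.5925, 0.1066, 0.2409]
tool_rot: [0.0, 0.676, 0.737, 0.0]
ft_force: [-0.5, -0.1, 1.0]
gripper_width: 0.292
gripper_force: 30.0
```

Contact is at the expected brick height, TCP z about 0.241. I'll add a little preload and feel along the slot.

send_rows([
  {"hand": 255,"tx": 0,"ty": 0,"tz": 0.001,"ax": 0,"ay": 0,"az": 0},
  {"hand": 255,"tx": 0.002,"ty": 0,"tz": 0,"ax": 0,"ay": 0,"az": 0},
  {"hand": 255,"tx": 0.002,"ty": 0,"tz": 0,"ax": 0,"ay": 0,"az": 0},
  {"hand": 255,"tx": 0.001,"ty": 0,"tz": 0,"ax": 0,"ay": 0,"az": 0},
  {"hand": 255,"tx": 0,"ty": 0,"tz": 0,"ax": 0,"ay": 0,"az": 0},
])

```text
t: 7.0
tcp_pos: [0.5919, 0.1117, 0.2397]
tool_rot: [0.0, 0.676, 0.737, 0.0]
ft_force: [-0.2, -0.5, 1.0]
gripper_width: 0.293
gripper_force: 30.0
```

send_rows([
  {"hand": 255,"tx": 0.001,"ty": 0,"tz": 0,"ax": 0,"ay": 0,"az": 0},
  {"hand": 255,"tx": 0.001,"ty": 0,"tz": 0,"ax": 0,"ay": 0,"az": 0},
  {"hand": 255,"tx": 0,"ty": 0,"tz": 0,"ax": 0,"ay": 0,"az": 0},
  {"hand": 255,"tx": 0,"ty": 0,"tz": 0,"ax": 0,"ay": 0,"az": 0},
])

```text
t: 7.4
tcp_pos: [0.5917, 0.1137, 0.2397]
tool_rot: [-0.0, 0.676, 0.737, 0.0]
ft_force: [0.5, -0.3, 1.1]
gripper_width: 0.293
gripper_force: 30.0
```

send_rows([
  {"hand": 255,"tx": 0.001,"ty": 0,"tz": 0,"ax": 0,"ay": 0,"az": 0},
  {"hand": 255,"tx": 0.001,"ty": 0,"tz": 0,"ax": 0,"ay": 0,"az": 0},
  {"hand": 255,"tx": 0.001,"ty": 0,"tz": 0,"ax": 0,"ay": 0,"az": 0},
  {"hand": 255,"tx": 0,"ty": 0,"tz": 0,"ax": 0,"ay": 0,"az": 0},
  {"hand": 255,"tx": 0,"ty": 0,"tz": 0,"ax": 0,"ay": 0,"az": 0},
])

```text
t: 7.9
tcp_pos: [0.5912, 0.1166, 0.2394]
tool_rot: [-0.0, 0.676, 0.737, -0.0]
ft_force: [-0.9, 0.6, 0.4]
gripper_width: 0.293
gripper_force: 30.0
```

```bash
python3 - <<'E'
from h import *
c=np.array([.59272,.10112]);D=A+.0087*B;L=np.array([D[1],-D[0]])
s=r.read_state();p=s['tcp_pos'][:2];print(s['tcp_pos'],s['ft_force'].round(1),(p-c)@D*1e3,(p-c)@L*1e3)
E
```

```text
[0.59124943 0.11661399 0.239439  ] [-0.9  0.6  0.4] 15.562410132835172 -0.2366322193638389
```

send_rows([
  {"hand": 255,"tx": 0.001,"ty": 0,"tz": 0,"ax": 0,"ay": 0,"az": 0},
  {"hand": 255,"tx": 0,"ty": 0,"tz": 0,"ax": 0,"ay": 0,"az": 0},
  {"hand": 255,"tx": 0,"ty": 0,"tz": 0,"ax": 0,"ay": 0,"az": 0},
])

```text
t: 8.2
tcp_pos: [0.5913, 0.1175, 0.2396]
tool_rot: [-0.0, 0.676, 0.737, -0.0]
ft_force: [-1.4, 0.3, -0.7]
gripper_width: 0.289
gripper_force: 30.0
```

send_rows([
  {"hand": 255,"tx": 0.001,"ty": 0,"tz": 0,"ax": 0,"ay": 0,"az": 0},
  {"hand": 255,"tx": 0,"ty": 0,"tz": 0,"ax": 0,"ay": 0,"az": 0},
  {"hand": 255,"tx": 0,"ty": 0,"tz": 0,"ax": 0,"ay": 0,"az": 0},
])

```text
t: 8.5
tcp_pos: [0.5912, 0.1185, 0.2397]
tool_rot: [0.0, 0.676, 0.737, -0.0]
ft_force: [-0.8, 0.2, -0.5]
gripper_width: 0.29
gripper_force: 30.0
```

The load has fallen off, so the tip has dropped in. I'm lowering gently to confirm.

send_rows([
  {"hand": 255,"tx": 0,"ty": 0,"tz": 0.002,"ax": 0,"ay": 0,"az": 0},
  {"hand": 255,"tx": 0,"ty": 0,"tz": 0.002,"ax": 0,"ay": 0,"az": 0},
  {"hand": 255,"tx": 0,"ty": 0,"tz": 0.002,"ax": 0,"ay": 0,"az": 0},
  {"hand": 255,"tx": 0,"ty": 0,"tz": 0,"ax": 0,"ay": 0,"az": 0},
  {"hand": 255,"tx": 0,"ty": 0,"tz": 0,"ax": 0,"ay": 0,"az": 0},
])

```text
t: 9.0
tcp_pos: [0.5912, 0.1185, 0.2335]
tool_rot: [-0.0, 0.676, 0.737, -0.0]
ft_force: [1.2, 0.3, -0.0]
gripper_width: 0.289
gripper_force: 30.0
```

send_rows([
  {"hand": 255,"tx": 0,"ty": 0,"tz": 0.004,"ax": 0,"ay": 0,"az": 0},
  {"hand": 255,"tx": 0,"ty": 0,"tz": 0.004,"ax": 0,"ay": 0,"az": 0},
  {"hand": 255,"tx": 0,"ty": 0,"tz": 0.004,"ax": 0,"ay": 0,"az": 0},
  {"hand": 255,"tx": 0,"ty": 0,"tz": 0,"ax": 0,"ay": 0,"az": 0},
  {"hand": 255,"tx": 0,"ty": 0,"tz": 0,"ax": 0,"ay": 0,"az": 0},
])

```text
t: 9.5
tcp_pos: [0.5912, 0.1185, 0.2215]
tool_rot: [-0.0, 0.676, 0.737, -0.0]
ft_force: [0.5, 0.2, -0.5]
gripper_width: 0.287
gripper_force: 30.0
```

```bash
python3 - <<'E'
from h import *
for _ in range(3):
    s=r.read_state();print(s['t'],s['tcp_pos'],s['ft_force'].round(1),s['ft_torque'].round(2));camera('wrist')
E
```

```text
9.5 [0.5911731  0.1184945  0.22146246] [ 0.5  0.2 -0.5] [-0.06  0.    0.01]
9.55 [0.59129836 0.11855415 0.22166411] [-0.3 -0.6 -1.5] [-0.   -0.03  0.02]
9.6 [0.59134914 0.11851739 0.22177245] [ 0.4  0.  -1.1] [-0.03  0.02 -0.01]
```

send_rows([
  {"hand": 255,"tx": 0,"ty": 0,"tz": 0.007,"ax": 0,"ay": 0,"az": 0},
  {"hand": 255,"tx": 0,"ty": 0,"tz": 0.007,"ax": 0,"ay": 0,"az": 0},
  {"hand": 255,"tx": 0,"ty": 0,"tz": 0.007,"ax": 0,"ay": 0,"az": 0},
  {"hand": 255,"tx": 0,"ty": 0,"tz": 0,"ax": 0,"ay": 0,"az": 0},
  {"hand": 255,"tx": 0,"ty": 0,"tz": 0,"ax": 0,"ay": 0,"az": 0},
])

```text
t: 10.15
tcp_pos: [0.5911, 0.1185, 0.2002]
tool_rot: [-0.0, 0.676, 0.737, -0.0]
ft_force: [0.6, 0.1, -0.9]
gripper_width: 0.289
gripper_force: 30.0
```

send_rows([
  {"hand": 255,"tx": 0,"ty": 0,"tz": 0.005,"ax": 0,"ay": 0,"az": 0},
  {"hand": 255,"tx": 0,"ty": 0,"tz": 0.005,"ax": 0,"ay": 0,"az": 0},
  {"hand": 255,"tx": 0,"ty": 0,"tz": 0.003,"ax": 0,"ay": 0,"az": 0},
  {"hand": 255,"tx": 0,"ty": 0,"tz": 0,"ax": 0,"ay": 0,"az": 0},
  {"hand": 255,"tx": 0,"ty": 0,"tz": 0,"ax": 0,"ay": 0,"az": 0},
])

```text
t: 10.65
tcp_pos: [0.5912, 0.1185, 0.1876]
tool_rot: [-0.0, 0.676, 0.737, -0.0]
ft_force: [-0.1, -0.0, -1.5]
gripper_width: 0.285
gripper_force: 30.0
```

send_rows([
  {"hand": 255,"tx": 0,"ty": 0,"tz": 0.001,"ax": 0,"ay": 0,"az": 0},
  {"hand": 255,"tx": 0,"ty": 0,"tz": 0.001,"ax": 0,"ay": 0,"az": 0},
  {"hand": 255,"tx": 0,"ty": 0,"tz": 0.001,"ax": 0,"ay": 0,"az": 0},
  {"hand": 255,"tx": 0,"ty": 0,"tz": 0,"ax": 0,"ay": 0,"az": 0},
  {"hand": 255,"tx": 0,"ty": 0,"tz": 0,"ax": 0,"ay": 0,"az": 0},
])

```text
t: 11.15
tcp_pos: [0.5912, 0.1185, 0.1847]
tool_rot: [-0.0, 0.676, 0.737, 0.0]
ft_force: [-0.6, -0.6, -0.6]
gripper_width: 0.292
gripper_force: 30.0
```

send_rows([
  {"hand": 255,"tx": 0,"ty": 0,"tz": 0.0005,"ax": 0,"ay": 0,"az": 0},
  {"hand": 255,"tx": 0,"ty": 0,"tz": 0.0005,"ax": 0,"ay": 0,"az": 0},
  {"hand": 255,"tx": 0,"ty": 0,"tz": 0,"ax": 0,"ay": 0,"az": 0},
])

```text
t: 11.45
tcp_pos: [0.5912, 0.1185, 0.1836]
tool_rot: [-0.0, 0.676, 0.737, -0.0]
ft_force: [0.3, 0.3, -0.8]
gripper_width: 0.291
gripper_force: 30.0
```

send_rows([
  {"hand": 255,"tx": 0,"ty": 0,"tz": 0.0005,"ax": 0,"ay": 0,"az": 0},
  {"hand": 255,"tx": 0,"ty": 0,"tz": 0,"ax": 0,"ay": 0,"az": 0},
])

```text
t: 11.65
tcp_pos: [0.5912, 0.1185, 0.1831]
tool_rot: [-0.0, 0.676, 0.737, -0.0]
ft_force: [0.1, -0.4, -1.0]
gripper_width: 0.289
gripper_force: 30.0
```

send_rows([
  {"hand": 255,"tx": 0,"ty": 0,"tz": 0.0005,"ax": 0,"ay": 0,"az": 0},
  {"hand": 255,"tx": 0,"ty": 0,"tz": 0,"ax": 0,"ay": 0,"az": 0},
])

```text
t: 11.85
tcp_pos: [0.5913, 0.1185, 0.1827]
tool_rot: [0.0, 0.676, 0.737, 0.0]
ft_force: [0.4, -0.5, -1.2]
gripper_width: 0.286
gripper_force: 30.0
```

send_rows([
  {"hand": 255,"tx": 0,"ty": 0,"tz": 0.0005,"ax": 0,"ay": 0,"az": 0},
  {"hand": 255,"tx": 0,"ty": 0,"tz": 0,"ax": 0,"ay": 0,"az": 0},
])

```text
t: 12.05
tcp_pos: [0.5913, 0.1185, 0.1826]
tool_rot: [0.0, 0.676, 0.737, 0.0]
ft_force: [-2.1, -0.6, 4.7]
gripper_width: 0.287
gripper_force: 30.0
```

The collar is seated: there is contact at z 0.1826, exactly the expected height, at about 6 N. I'm releasing.

send_rows([
  {"hand": 150,"tx": 0,"ty": 0,"tz": 0,"ax": 0,"ay": 0,"az": 0},
  {"hand": 100,"tx": 0,"ty": 0,"tz": 0,"ax": 0,"ay": 0,"az": 0},
  {"hand": 50,"tx": 0,"ty": 0,"tz": 0,"ax": 0,"ay": 0,"az": 0},
  {"hand": 0,"tx": 0,"ty": 0,"tz": 0,"ax": 0,"ay": 0,"az": 0},
  {"hand": 0,"tx": 0,"ty": 0,"tz": 0,"ax": 0,"ay": 0,"az": 0},
])

```text
t: 12.55
tcp_pos: [0.5912, 0.1185, 0.1821]
tool_rot: [-0.0, 0.676, 0.737, -0.0]
ft_force: [0.1, 0.6, 0.4]
gripper_width: 0.703
gripper_force: 0.0
```

send_rows([
  {"hand": 0,"tx": 0,"ty": 0,"tz": 0,"ax": 0,"ay": 0,"az": 0},
  {"hand": 0,"tx": 0,"ty": 0,"tz": 0,"ax": 0,"ay": 0,"az": 0},
  {"hand": 0,"tx": 0,"ty": 0,"tz": 0,"ax": 0,"ay": 0,"az": 0},
  {"hand": 0,"tx": 0,"ty": 0,"tz": 0,"ax": 0,"ay": 0,"az": 0},
  {"hand": 0,"tx": 0,"ty": 0,"tz": 0,"ax": 0,"ay": 0,"az": 0},
])

```text
t: 13.05
tcp_pos: [0.5912, 0.1185, 0.1822]
tool_rot: [-0.0, 0.676, 0.737, -0.0]
ft_force: [-0.5, 0.3, -0.1]
gripper_width: 0.996
gripper_force: 0.0
```

send_rows([
  {"hand": 0,"tx": 0,"ty": 0,"tz": -0.02,"ax": 0,"ay": 0,"az": 0},
  {"hand": 0,"tx": 0,"ty": 0,"tz": -0.04,"ax": 0,"ay": 0,"az": 0},
  {"hand": 0,"tx": 0,"ty": 0,"tz": -0.04,"ax": 0,"ay": 0,"az": 0},
  {"hand": 0,"tx": 0,"ty": 0,"tz": -0.03,"ax": 0,"ay": 0,"az": 0},
  {"hand": 0,"tx": 0,"ty": 0,"tz": 0,"ax": 0,"ay": 0,"az": 0},
])

```text
t: 13.55
tcp_pos: [0.5937, 0.1189, 0.3173]
tool_rot: [0.003, 0.676, 0.737, 0.003]
ft_force: [0.3, -0.1, -0.7]
gripper_width: 0.998
gripper_force: 0.0
```

```bash
python3 - <<'E'
from h import *
s=r.read_state();print(s['t'],s['tcp_pos'])
rays=[]
for n,(lo) in(('wrist',0),('side',0),('scene',0)):
    s=r.read_state();a=camera(n);hsv=cv2.cvtColor(a,cv2.COLOR_BGR2HSV)
    m=cv2.inRange(hsv,(22,150,60),(34,255,255));u,v=px(n,[.5913,.1185,.195],s)
    k=np.argwhere(m);k=k[np.hypot(k[:,1]-u,k[:,0]-v)<45];c=(k.min(0)+k.max(0))/2
    print(n,'pred mid',u,v,'seen',c[::-1],len(k),np.ptp(k,0));rays.append(ray(n,*c[::-1],s))
print(tri(*rays))
E
```

```text
13.55 [0.59365389 0.11894438 0.3172991 ]
wrist pred mid 272.18098693895973 203.50665784004053 seen [271.5 207.5] 780 [43 33]
side pred mid 280.36970493800595 139.7528354357139 seen [281. 141.] 108 [16  8]
scene pred mid 326.2316217873974 201.4671764233172 seen [325.5 198.5] 27 [5 5]
(array([0.58887363, 0.11547786, 0.19942106]), [np.float64(0.002276747614373971), np.float64(0.00505280037931324), np.float64(0.005749773791610744)])
```

The head stands upright where predicted, with its centre near z 0.195, and nothing is touching it. I'm handing the job in.

```bash
python3 -c "
from rig import r
print(r.close_job())"
```

```text
the job is handed in; nothing more can be done
None
```

The job is handed in at about 14 s: the yellow-headed thermocouple was felt into the port and pushed home until its collar seated on the cover plate (4.7 N highest force reading), then released, with nothing else on the bench touched.

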